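# Open both doors of the balance enclosure, bolt and all

## Robot

A 6-joint arm with a two-finger parallel gripper is mounted at the origin on the work surface. World frame = base frame: x ahead of the robot, y to its left, z up, the work surface at z = 0. Lengths are in mm, angles in rad, forces in N, time in s.
With the tool pointing down it reaches from about 350 to 875 mm from the base axis. Payload 4.2 kg.
Tool frame: the origin (TCP) lies on the centre line of the jaws, within the pads' length; the fingertips stand 11 mm ahead of it and the grasp point (between the pads) lies 8 mm behind it; z points along the fingers, y is the direction in which the jaws open and shut (so a half turn about z gives the same grasp; the last joint's range is limited). The gripper opens to 85 mm and grips with 20 to 120 N. Pads are 22 mm wide; open, the fingers measure 114 mm over their backs; the gripper's body (76 mm by 85 mm) begins 54 mm behind the grasp point. The pads swing forward as they close: fully open they stand 13 mm farther back than shut.
Start: joints at [-0.942, 0.385, 0.008, 0, -1.194, -0.259], TCP at [225.907, -582.722, 242.312] pointing down, gripper open.
Joint ranges: [-3.14, 3.14], [-1.21, 2.06], [-1.07, 1.41], [-3.16, 2.05], [-2.99, -0.16], [-3.1, 3.1]. Speed limits (rad/s): [2.79, 2.79, 3.14, 3.14, 3.14, 3.14].

## Interface

Orientations are given as a unit quaternion [x, y, z, w].
In Python, from workcell import env gives the robot as it stands.
- The arm moves only by the shell command python3 -m inch 'ROWS' [OPENING] [FORCE]. ROWS is JSON, a list of rows, each a list of 6 numbers: the shift along the tool's x, y, z in m, then the turn, a rotation vector about the tool's x, y, z in degrees. In form: [[tx, ty, tz, ax, ay, az], ...]. A call has 1 to 12 rows; each row shifts and turns the commanded pose from where the row before left it, along the tool's axes as they then stand; what a row does not reach is not made up. A row lasts 1/10 s, in which the tool goes at most 50 mm and 8.59 degrees, less where a joint would pass 70% of its speed; a pose out of reach is approached as far as the arm can. A call is refused whole if a number of a shift passes 0.05 or a number of a turn 8.59, either way. A call with a gripper value outside its range is refused whole. OPENING is the closure, from 0 (fully open) to 1 (shut), set as the call begins (- or left out, the last holds). The fingers move at their own pace and stop on an object; FORCE is the grip in N (left out, the last holds). Time passes only in rows, so rows that do not move let the fingers close. It gives the time, the measured TCP pose, the force and the opening at its end, in the units of the state.
- env.read_state(): the state, without advancing time (a new reading comes with each control period).
- env.snapshot(name): name is "scene" or "top" or "wrist"; returns (picture, depth): 480x640x3 uint8, red, green, blue; 480x640 float32, mm along the optical axis (not along the pixel's ray), 0 where there is no reading.
- env.get_calibration(name): a dict with "K" (3x3 intrinsics, pixels), "extrinsics" (4x4, takes a point from world to camera coordinates); the wrist camera has in their place "tool_from_camera" (4x4, takes a point from camera to tool coordinates, whose origin is the TCP and whose axes are the flange's). Camera axes: x right, y down, z forward; pixel columns grow to the right and rows downward; lengths in mm; the calibration is good to about 2 mm. A picture is of the moment at which its call begins: read the wrist's pose just before it. get_calibration takes no time and is no camera call.
- env.close_job(): hands the job in, once; it reports no verdict.
The state is a dict: "time": time; "joints": joint angles; "joint_vel": joint speeds; "joint_efforts": joint torques, N m; "tool_pos": TCP position; "tool_rot": TCP orientation; "wrist_force": force on the tool from outside, world axes, zero at the start; "torque": the same for the moment, N m; "width": finger opening in mm.
Only numpy, scipy, OpenCV 4.12 (cv2) and the standard library are available. Lean on these libraries where they do the work, as an engineer would, in place of code of your own. Each camera call takes 0.05 s, during which the arm holds its last target.

## Task

Open the balance enclosure right up so that the balance inside can be serviced: swing the active door (the right-hand one as you face it, with the cover strip) wide open by its handle, then draw the passive door's flush bolt up by its red thumb piece, gently, until you feel it meet its rubber buffer, leave it up, and swing the passive door wide open too. Do not ram the bolt against its buffer, and leave the jars and the other loose things on the bench where they are.

Things in the scene. Friction and masses are not known exactly. Their poses are not given: they have to be found in the camera images.
- active (a joint): opening of the active door in rad: 0 shut, 1.57 square to the front, 1.75 end stop. The right-hand door seen from the robot, hinged at its outer (-y) edge, swinging towards the robot (counter-clockwise seen from above). 213 mm wide, 14 mm thick, white frame, clear pane, from 40 to 244 mm above the bench. Slightly stiff (about 2.5 N at the handle): stays where it is left.
- active_handle (a point): grip point on the active door's handle, a dark steel upright bar 12 mm thick, 100 to 232 mm above the bench, its axis 35 mm off the door's face. The point is on the axis, 205 mm above the bench (the bar's top is 27 mm, the door's top 39 mm, the roof 43 mm higher), 109 mm along the door from the hinge; 83 mm clear to the cover strip. Turns with the door; x axis points into the door.
- active_hinge (a point): point on the active door's upright hinge axis, 205 mm above the bench.
- cover_strip (a point): centre of the aluminium channel on the active door's meeting edge: 56 mm wide, 198 mm tall, standing out 29 mm from the doors' faces, closed on top. It laps 40 mm over the passive door, so it hides the bolt and holds the passive door shut until the active door is open. It turns with the active door.
- passive (a joint): opening of the passive door in rad: 0 shut, 1.57 square to the front, 1.75 end stop. The left-hand door seen from the robot, a mirror image without the strip, hinged at its outer (+y) edge, swinging towards the robot (clockwise seen from above). Equally stiff. It opens no more than about 0.01 while its bolt stands in the sill.
- passive_handle (a point): grip point on the passive door's handle: the same bar, 35 mm off the face, at the same heights (point 205 mm above the bench), 109 mm along the door from its hinge. Turns with the door; x axis points into the door.
- passive_hinge (a point): point on the passive door's upright hinge axis, 205 mm above the bench.
- bolt (a joint): lift of the passive door's bolt in m. At the start it is down (0 to 0.003), its rod 16 mm deep in the sill. It slides stiffly (about 3 N plus 0.8 N weight) and stays where it is left. A collar on the rod meets a rubber buffer after between 0.020 and 0.032: the buffer is set differently each time, which is not reported. The buffer gives about 1 mm for each 7 N; hard end at 0.042.
- bolt_thumb (a point): centre of the bolt's thumb piece: a red block 14 mm wide (along the door), 42 mm tall, 20 mm deep, on the front of the passive door, 16 mm from the meeting edge. Bolt down, its centre is 214 mm above the bench, top 9 mm below the door's top. It spans 2 to 22 mm in front of the door's face. x axis into the door, y towards the hinge. 75 mm free on both sides once the active door is open.
- bolt_stop: dark steel bracket, 16 x 26 x 16 mm, on the passive door around the rod, 66 mm below the thumb piece's centre (bolt down). It carries the black rubber buffer under it. Origin at its centre; it is fixed to the door and does not show where the buffer's face is.
- enclosure: the balance enclosure, fixed: blue plinth and posts, clear panes, 440 mm wide, 270 mm deep, 248 mm high; a sill 60 mm deep and 34 mm high under the doors; a balance inside. Origin on the bench at the middle of the front opening; front faces its own -x (towards the robot), z up.
- jar_a_mid (a point): loose white plastic jar with a white cap, 92 mm across, 168 mm tall; point at mid-height. Leave it.
- jar_b_mid (a point): the same jar with a blue cap; point at mid-height. Leave it.
- sieve: loose steel test sieve, 106 mm across, 45 mm tall; origin under its centre. Leave it.
- parts_bin: loose blue open bin, 150 x 110 x 60 mm; origin under its centre. Leave it.
- check_weight: loose steel check weight with a knob, 38 mm across, 64 mm tall; origin under its centre. Leave it.
- weigh_dish: loose aluminium dish, 90 mm across, 12 mm high, in front of the enclosure; the doors pass over it. Origin under its centre. Leave it.
- brush: loose hand brush 170 mm long lying in front of the enclosure, under 35 mm high; the doors pass over it. Leave it.

How it is judged (in metres and radians):
On the way, in this order (a step that is already met when the one before it is completed fails the run):
1. the active door stands wide open while the passive one is still shut (value of joint active above 1.35 rad and value of joint passive below 0.06 rad), for 0.2 s.
2. the passive door's bolt has been drawn up against its rubber buffer (contact force between bolt_stop and anything else above 1.2 N and value of joint bolt above 0.018 m and value of joint passive below 0.06 rad), for 0.1 s.
3. the passive door stands wide open too (value of joint each of active, passive above 1.35 rad), for 0.2 s.
At the end, for the whole second after the job is handed in: Both doors stand at rest at least 1.35 rad (77 degrees) open, and the bolt is still up, at least 18 mm (all of step 3 and value of joint bolt above 0.018 m and velocity of joint active between -0.05 and 0.05 rad/s and velocity of joint passive between -0.05 and 0.05 rad/s); the robot touches nothing.
It fails at once if the bolt is rammed against its buffer (more than 25 N) (contact force between bolt_stop and anything else above 25 N).
It fails at once if a jar, the sieve, the bin, the check weight, the dish or the brush is moved by more than 20 mm (distance of any of jar_a_mid, jar_b_mid, sieve, parts_bin, check_weight, weigh_dish, brush from where it was at the start of the episode above 0.02 m).
It also fails if it takes over 61 s, if anything falls off the work surface, if the arm or the gripper's body presses on something with over 40 N, if the wrist force passes 120 N, or if a joint passes its speed limit or range.

## Working session

There is one attempt and no reset: what is moved stays moved. The work goes in short steps, Python scripts to look and compute and a shell command to move; the robot and the scene stay as the last step left them, time stands still between calls to the robot, and variables do not carry over. Pictures are saved under pics/ and viewed, and the job is handed in when it is done.

```bash
ls; mkdir -p pics; python3 - <<'E'
from workcell import env
import cv2,json
s=env.read_state();print(s)
for n in("scene","top","wrist"):
    c=env.get_calibration(n);print(n,{k:(v.tolist() if hasattr(v,'tolist') else v) for k,v in c.items()})
for n in("scene","top"):
    p,d=env.snapshot(n);cv2.imwrite(f"pics/{n}0.png",p[:,:,::-1]);
    import numpy as np;np.savez(f"pics/{n}0.npz",p=p,d=d)
E
```

```text
pics
{'time': 0.0, 'joints': array([-9.42428227e-01,  3.85556640e-01,  6.62839260e-03, -4.82034628e-04,
       -1.19397578e+00, -2.58589675e-01]), 'joint_vel': array([-0.00055292,  0.00050288,  0.00059018,  0.00089329,  0.00134536,
       -0.00123994]), 'joint_efforts': array([ 3.26050631e-04, -3.92287660e+01,  1.88401437e+01,  4.18611601e+00,
       -4.54950452e-03,  9.54794473e-06]), 'tool_pos': array([ 225.69211212, -582.23697656,  241.22501382]), 'tool_rot': array([-1.83750121e-01,  9.82972397e-01,  1.04802511e-03, -2.49846515e-04]), 'wrist_force': array([ 0.24438232,  0.35875404, -0.40875378]), 'torque': array([ 0.012363  , -0.02037642,  0.01897273]), 'width': 85.37939923846456}
scene {'K': [[474.1942314919654, 0.0, 322.0520585988026], [0.0, 474.1942314919654, 236.31151936867542], [0.0, 0.0, 1.0]], 'extrinsics': [[0.7646384404131036, 0.6444458742485119, -0.004191730750870432, -377.7197196598461], [0.41054231356895127, -0.49210373702758137, -0.7676515620859131, -90.20753682243951], [-0.4967726484138088, 0.5852550103737347, -0.6408537341861794, 1788.0773907045937], [0.0, 0.0, 0.0,
[... 155 characters left out ...]
2185653592, -0.9994763066477839, 0.016141593434936544, -36.003570596641524], [-0.9806297295990807, -0.030641235133442357, -0.1934591640009085, 529.1758957598362], [0.19385244908266422, -0.010403228306745152, -0.9809755352838575, 1330.810978326064], [0.0, 0.0, 0.0, 1.0]]}
wrist {'K': [[332.565197983716, 0.0, 316.8103980842254], [0.0, 332.565197983716, 239.22388880720698], [0.0, 0.0, 1.0]], 'tool_from_camera': [[-8.708813271440952e-05, -0.9654274156238392, -0.2606720114963113, 65.85559885783002], [0.9999999824607346, -4.085427434760481e-05, -0.00018278254889274507, -0.632555258600509], [0.0001658137179261927, -0.2606720228425064, 0.9654274022488734, -130.18445142881768], [0.0, 0.0, 0.0, 1.0]]}
```

View pics/scene0.png

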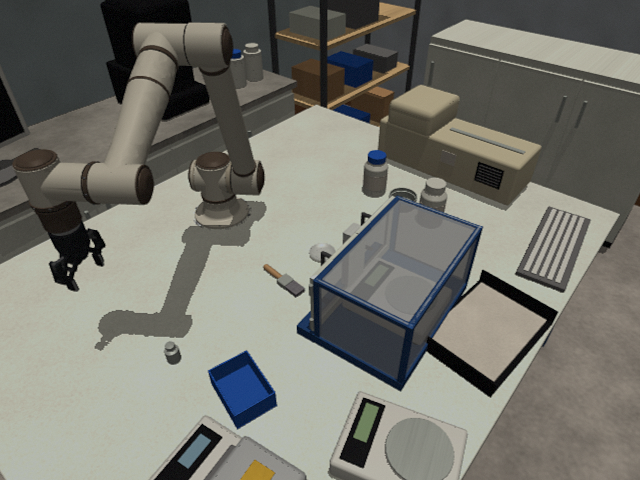

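View pics/top0.png

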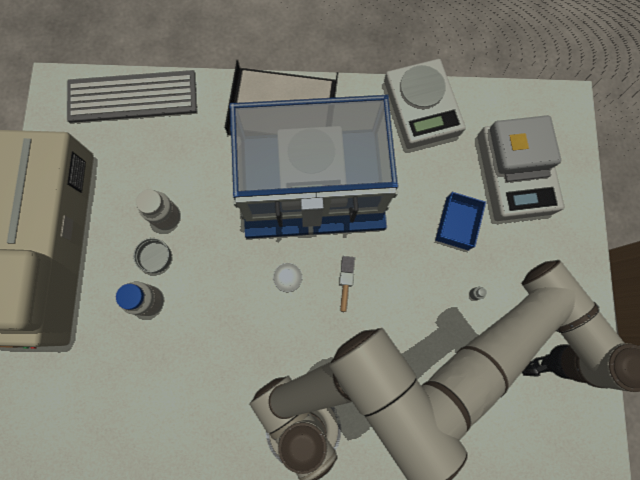

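The top view shows the enclosure roof's blue frame with corners near (233,102), (387,98), (396,188) and (233,194), the strip near (312,210), the handles near (273,212) and (352,213). The scene view looks from behind and right, so I'll measure from the top one.

```bash
cat > h.py <<'E'
import numpy as np,cv2
from scipy.spatial.transform import Rotation as R
from workcell import env
def ray(name,uv,z):
    c=env.get_calibration(name);K=np.array(c["K"]);T=np.array(c["extrinsics"])
    d=T[:3,:3].T@np.linalg.solve(K,[uv[0],uv[1],1.]);o=-T[:3,:3].T@T[:3,3]
    return o+d*(z-o[2])/d[2]
def cloud(name,depth):
    c=env.get_calibration(name);K=np.array(c["K"])
    v,u=np.mgrid[0:480,0:640];P=np.stack([(u-K[0,2])/K[0,0]*depth,(v-K[1,2])/K[1,1]*depth,depth],-1)
    if "extrinsics" in c:
        T=np.array(c["extrinsics"]);return (P-T[:3,3])@T[:3,:3]
    s=env.read_state();M=np.array(c["tool_from_camera"]);P=P@M[:3,:3].T+M[:3,3]
    return P@R.from_quat(s["tool_rot"]).as_matrix().T+s["tool_pos"]
E
python3 - <<'E'
from h import *
f=np.load("pics/top0.npz");p,d=f["p"],f["d"]
C=cloud("top",d)
sub=p[80:260,210:420];cv2.imwrite("pics/topcrop.png",cv2.resize(sub,None,fx=3.8,fy=3.3,interpolation=cv2.INTER_NEAREST)[:,:,::-1])
hsv=cv2.cvtColor(p,cv2.COLOR_RGB2HSV)
blue=(hsv[...,0]>100)&(hsv[...,0]<125)&(hsv[...,1]>130)&(d>0)
z=C[...,2];roof=blue&(abs(z-248)<12)
m=np.zeros((480,640),np.uint8);m[roof]=255;m[:,:215]=0;m[:,420:]=0;m[:80]=0;m[260:]=0
q=cv2.findNonZero(m);print(m.sum()/255)
P=C[m>0];print(P.min(0),P.max(0),np.median(P[:,2]))
r=cv2.minAreaRect(P[:,:2].astype(np.float32));print(r,cv2.boxPoints(r))
st=(z>225)&(z<262);m2=st.copy();m2[:190]=0;m2[230:]=0;m2[:,:225]=0;m2[:,400:]=0
Q=C[m2];print(len(Q),Q.min(0),Q.max(0))
for n,(a,b) in dict(dish=(287,277)).items(): print(n,ray("top",(a,b),10))
E
```

```text
961.0
[ 617.70222492 -229.82122894  240.01296164] [924.42795237 226.85016896 254.72766135] 247.30681768040975
((771.2190551757812, -1.0286407470703125), (269.4051818847656, 435.7357482910156), 5.340108394622803) [[ 616.8247   203.35718]
 [ 657.37756 -230.48737]
 [ 925.6134  -205.41446]
 [ 885.06055  228.43008]]
1884 [ 574.90381959 -235.62557533  225.0255682 ] [655.89949797 204.24475873 254.72766135]
dish [437.31856521  63.03728834  10.        ]
```

View pics/topcrop.png

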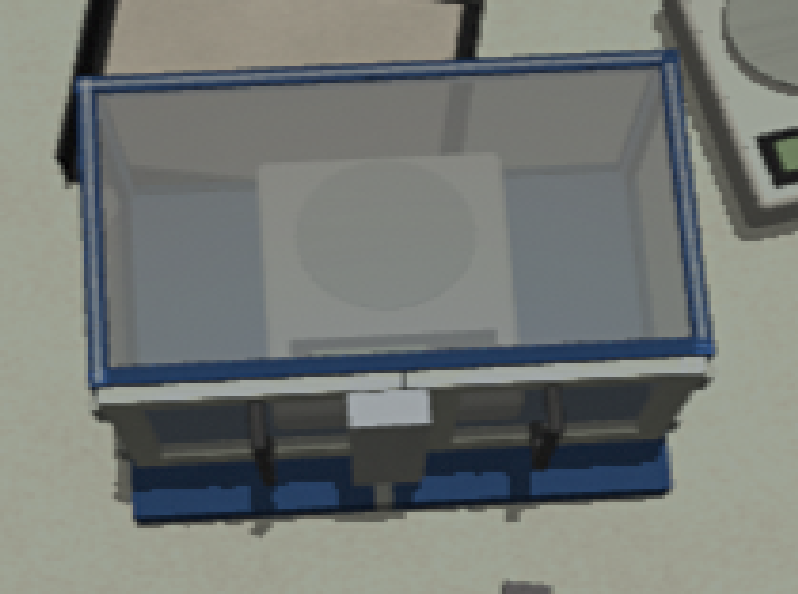

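```bash
python3 - <<'E'
from h import *
f=np.load("pics/top0.npz");p,d=f["p"],f["d"]
C=cloud("top",d)
a=np.deg2rad(5.34);ex=np.array([np.cos(a),np.sin(a)]);ey=np.array([-np.sin(a),np.cos(a)])
# note box: left front (616.8,203.4), right front (657.4,-230.5)
O=np.array([637.1,-13.6])
L=np.stack([(C[...,:2]-O)@ex,(C[...,:2]-O)@ey,C[...,2]],-1)
hsv=cv2.cvtColor(p,cv2.COLOR_RGB2HSV)
white=(hsv[...,1]<40)&(hsv[...,2]>140)
w=np.zeros_like(white);w[180:225,225:400]=1
print("white",end=" ")
for u in (245,260,290,312,318,345,380):
    rows=[v for v in range(180,225) if white[v,u]]
    print(u,[(v,L[v,u].round().astype(int).tolist()) for v in rows][:14])
dark=(hsv[...,2]<60)&w.astype(bool)&(L[...,2]>120)&(L[...,2]<240)
for lo,hi in((-180,-40),(40,180)):
    m=dark&(L[...,1]>lo)&(L[...,1]<hi)&(L[...,0]<-20);Q=L[m];print(len(Q),np.round(Q[np.argsort(-Q[:,2])][:15]).tolist())
E
```

```text
white 245 [(197, [-3, 185, 246]), (198, [-5, 186, 242]), (199, [-7, 186, 241]), (200, [-11, 186, 243]), (201, [-13, 186, 241])]
260 [(196, [-4, 146, 249]), (197, [-5, 146, 243]), (198, [-8, 146, 243]), (199, [-11, 146, 244]), (200, [-13, 146, 244])]
290 [(181, [35, 64, 244]), (194, [-1, 66, 244]), (195, [-4, 67, 242]), (196, [-7, 67, 242]), (197, [-10, 67, 245]), (198, [-11, 67, 240])]
312 [(193, [-3, 8, 246]), (194, [-6, 8, 247]), (195, [-9, 8, 246]), (196, [-11, 9, 244]), (198, [-14, 9, 237]), (199, [-17, 9, 237]), (200, [-20, 9, 238]), (201, [-22, 9, 236]), (202, [-25, 9, 237]), (203, [-30, 10, 243]), (204, [-31, 10, 239]), (205, [-34, 10, 239]), (206, [-36, 10, 237]), (207, [-40, 10, 242])]
318 [(193, [-4, -8, 245]), (194, [-5, -8, 241]), (195, [-9, -8, 244]), (196, [-11, -7, 243]), (198, [-17, -7, 243]), (199, [-19, -7, 243]), (200, [-21, -7, 240]), (201, [-25, -7, 242]), (202, [-29, -6, 246]), (203, [-29, -6, 238]), (204, [-33, -6, 243]), (205, [-36, -6, 242]), (206, [-39, -6, 244]), (207, [-41, -5, 242])]
345 [(191, [-2, -80, 245]), (192, [-5, -80, 243]), (193, [-8, -79, 245]), (194, [-10, -79, 244])]
380 [(189, [-1, -174, 242]), (190, [-3, -174, 239]), (191, [-7, -174, 242]), (192, [-11, -173, 245])]
94 [[-23.0, -109.0, 236.0], [-43.0, -110.0, 236.0], [-23.0, -111.0, 234.0], [-47.0, -104.0, 234.0], [-34.0, -108.0, 233.0], [-25.0, -106.0, 233.0], [-28.0, -111.0, 233.0], [-53.0, -106.0, 233.0], [-36.0, -110.0, 233.0], [-28.0, -106.0, 233.0], [-31.0, -108.0, 232.0], [-50.0, -109.0, 232.0], [-25.0, -109.0, 232.0], [-41.0, -105.0, 232.0], [-39.0, -105.0, 231.0]]
89 [[-36.0, 103.0, 236.0], [-32.0, 106.0, 234.0], [-46.0, 106.0, 234.0], [-38.0, 101.0, 233.0], [-37.0, 106.0, 233.0], [-40.0, 104.0, 233.0], [-37.0, 103.0, 233.0], [-24.0, 100.0, 233.0], [-43.0, 101.0, 233.0], [-21.0, 97.0, 233.0], [-46.0, 101.0, 232.0], [-20.0, 105.0, 232.0], [-43.0, 106.0, 232.0], [-43.0, 104.0, 232.0], [-46.0, 99.0, 232.0]]
```

```bash
python3 -m inch '[[0,0,-0.05,0,0,8],[0,0,-0.05,0,0,7.87],[0,0,0,0,0,0]]' 0 && python3 -m inch '[[-0.032,0.035,0,0,0,0],[-0.032,0.035,0,0,0,0],[-0.032,0.035,0,0,0,0],[-0.032,0.035,0,0,0,0],[-0.032,0.035,0,0,0,0],[-0.032,0.035,0,0,0,0],[-0.032,0.035,0,0,0,0],[-0.032,0.035,0,0,0,0],[-0.032,0.035,0,0,0,0],[-0.032,0.035,0,0,0,0],[-0.032,0.035,0,0,0,0],[0,0,0,0,0,0]]'
cat > look.py <<'E'
import sys
from h import *
s=env.read_state();print(s["time"],s["tool_pos"].round(1),R.from_quat(s["tool_rot"]).as_matrix().round(3).tolist(),s["joints"].round(2),s["wrist_force"].round(1))
n=sys.argv[1];p,d=env.snapshot(n);cv2.imwrite(f"pics/{sys.argv[2]}.png",p[:,:,::-1]);np.savez(f"pics/{sys.argv[2]}.npz",p=p,d=d,pos=s["tool_pos"],rot=s["tool_rot"])
E
python3 look.py wrist w1
```

```text
time: 0.4
tool_pos: [226.6, -585.4, 350.8]
tool_rot: [-0.046, 0.999, -0.007, 0.003]
wrist_force: [-0.1, -0.3, 0.9]
width: 85.4
time: 1.6
tool_pos: [543.2, -162.7, 340.7]
tool_rot: [-0.049, 0.999, 0.001, -0.001]
wrist_force: [-0.1, 0.6, -0.4]
width: 85.8
1.6 [ 543.2 -162.7  340.7] [[-0.995, -0.099, -0.001], [-0.099, 0.995, 0.001], [0.001, 0.001, -1.0]] [-0.01  0.23  0.04 -0.   -1.37 -1.47] [-0.1  0.6 -0.4]
```

View pics/w1.png

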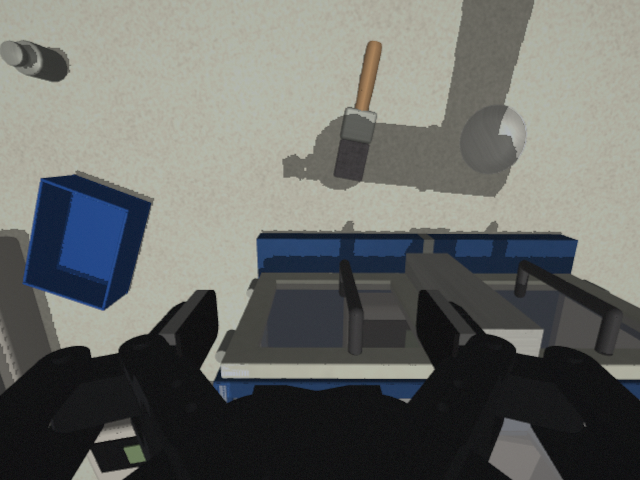

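The wrist view shows the active handle's bar from (345,265) at the bottom to (356,345) at the top, the strip around (470,300), the passive handle from (522,270) to (608,340).

```bash
cat >> h.py <<'E'
a=np.deg2rad(5.34);ex=np.array([np.cos(a),np.sin(a)]);ey=np.array([-np.sin(a),np.cos(a)]);O=np.array([637.1,-13.6])
def wcloud(f):
    c=env.get_calibration("wrist");K=np.array(c["K"]);d=f["d"]
    v,u=np.mgrid[0:480,0:640];P=np.stack([(u-K[0,2])/K[0,0]*d,(v-K[1,2])/K[1,1]*d,d],-1)
    M=np.array(c["tool_from_camera"]);P=P@M[:3,:3].T+M[:3,3]
    return P@R.from_quat(f["rot"]).as_matrix().T+f["pos"]
def loc(C): return np.stack([(C[...,:2]-O)@ex,(C[...,:2]-O)@ey,C[...,2]],-1)
E
python3 - <<'E'
from h import *
f=np.load("pics/w1.npz");L=loc(wcloud(f));p=f["p"]
for v in range(262,365,6):
    for x0,x1 in((330,375),(500,638)):
        r=[u for u in range(x0,x1) if p[v,u].max()<75 and L[v,u,2]>90 and L[v,u,2]<240 and L[v,u,0]<-20]
        if r: print(v,r[0],r[-1],np.median(L[v,r],axis=0).round(1).tolist(),end=" | ")
    print()
# blue front edge of roof, white door edge
for u in (250,300,380,560,600):
    print(u,[(v,L[v,u].round().astype(int).tolist()) for v in range(355,400,4)])
E
```

```text
262 340 348 [-49.9, -109.1, 112.7] | 262 519 529 [-49.8, 98.2, 108.9] | 
268 339 350 [-49.2, -110.1, 130.6] | 268 518 541 [-47.5, 96.6, 122.7] | 
274 339 352 [-48.8, -110.4, 147.5] | 274 517 552 [-44.9, 97.2, 134.6] | 
280 339 353 [-49.2, -111.1, 164.9] | 280 516 563 [-44.3, 97.3, 150.2] | 
286 343 355 [-49.6, -109.8, 180.9] | 286 519 575 [-45.9, 97.9, 169.5] | 
292 345 357 [-49.5, -109.3, 194.4] | 292 560 586 [-47.7, 97.2, 187.8] | 
298 346 358 [-49.3, -109.8, 206.5] | 298 500 598 [-46.6, 96.9, 198.3] | 
304 347 360 [-49.4, -109.6, 218.2] | 304 500 609 [-45.4, 96.5, 207.8] | 
310 348 362 [-48.6, -109.3, 227.4] | 310 500 619 [-43.1, 96.1, 214.3] | 
316 349 363 [-44.5, -108.7, 229.6] | 316 500 622 [-38.8, 35.0, 217.6] | 
322 349 362 [-39.1, -108.8, 229.5] | 322 500 620 [-38.6, 30.8, 227.3] | 
328 348 362 [-33.8, -109.1, 229.8] | 328 505 619 [-38.1, 32.3, 236.0] | 
334 348 362 [-28.1, -108.9, 229.3] | 334 598 617 [-28.9, 97.9, 228.8] | 
340 348 361 [-22.8, -109.0, 229.6] | 340 506 615 [-23.5, 97.6, 229.0] | 




250 [(355, [-9, -195, 231]), (359, [-10, -194, 237]), (363, [-9, -193, 241
[... 706 characters left out ...]
87, [8, -90, 248]), (391, [-117, -125, 403]), (395, [-117, -126, 405]), (399, [-117, -126, 406])]
560 [(355, [-120, -75, 393]), (359, [-120, -76, 394]), (363, [-119, -76, 395]), (367, [-120, -79, 398]), (371, [-119, -79, 398]), (375, [-119, -79, 399]), (379, [-118, -79, 399]), (383, [-117, -80, 400]), (387, [-115, -79, 399]), (391, [-114, -79, 400]), (395, [-111, -76, 397]), (399, [-110, -77, 398])]
600 [(355, [-9, 96, 229]), (359, [-10, 91, 235]), (363, [-10, 86, 241]), (367, [-118, -66, 396]), (371, [-119, -68, 398]), (375, [-119, -69, 399]), (379, [-119, -71, 401]), (383, [-120, -73, 403]), (387, [-120, -75, 405]), (391, [-119, -74, 405]), (395, [-119, -76, 407]), (399, [-119, -77, 408])]
```

```bash
python3 -m inch '[[-0.0315,0.0155,0,0,0,0],[-0.0315,0.0155,0,0,0,0],[0,0,0.03,0,0,0],[0,0,0.03,0,0,0],[0,0,0,0,0,0],[0,0,0,0,0,0]]' ; python3 look.py wrist w2; python3 -c "
from h import *
print(loc(env.read_state()['tool_pos']))"
```

```text
time: 2.25
tool_pos: [600.3, -131.2, 282.8]
tool_rot: [-0.046, 0.999, -0.001, -0.0]
wrist_force: [0.1, -0.6, 0.7]
width: 85.5
2.25 [ 600.3 -131.2  282.8] [[-0.996, -0.092, -0.0], [-0.092, 0.996, -0.001], [0.001, -0.001, -1.0]] [ 0.05  0.34  0.05  0.   -1.27 -1.53] [ 0.1 -0.6  0.7]
[ -46.98108977 -113.61934135  284.07259064]
```

View pics/w2.png

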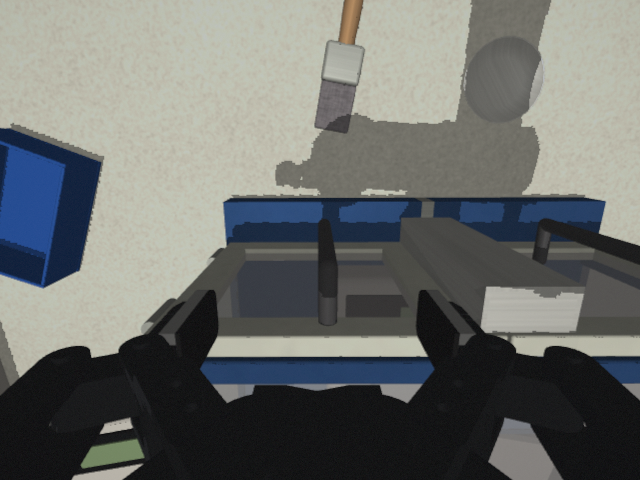

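The handle (about (327,265–320)) now stands nearly centred between the fingers (215 and 420).

```bash
python3 - <<'E'
from h import *
f=np.load("pics/w2.npz");L=loc(wcloud(f));p=f["p"]
for v in range(224,325,8):
    r=[u for u in range(310,345) if p[v,u].max()<75 and L[v,u,2]>90 and L[v,u,2]<240 and L[v,u,0]<-15]
    if r: print(v,r[0],r[-1],np.median(L[v,r],axis=0).round(1).tolist())
E
```

```text
224 318 329 [-49.9, -108.6, 126.4]
232 318 331 [-49.8, -108.3, 155.4]
240 318 332 [-49.7, -108.5, 179.5]
248 318 333 [-49.7, -108.6, 199.8]
256 318 335 [-49.6, -108.4, 217.0]
264 318 336 [-48.4, -108.3, 228.2]
272 318 337 [-43.9, -108.1, 229.7]
280 318 337 [-39.0, -108.0, 230.0]
288 318 336 [-33.7, -108.3, 229.4]
296 318 336 [-28.8, -108.2, 230.0]
304 318 336 [-23.4, -108.2, 229.8]
312 318 336 [-18.0, -108.1, 229.5]
```

```bash
python3 -m inch '[[-0.003,0.005,0.01,0,0,0],[0,0,0.02,0,0,0],[0,0,0.02,0,0,0],[0,0,0.02,0,0,0],[0,0,0.012,0,0,0],[0,0,0,0,0,0],[0,0,0,0,0,0]]'; python3 -m inch '[[0,0,0,0,0,0],[0,0,0,0,0,0],[0,0,0,0,0,0],[0,0,0,0,0,0],[0,0,0,0,0,0],[0,0,0,0,0,0]]' 1 35;  python3 -c "
from h import *
s=env.read_state();print(loc(s['tool_pos']),s['torque'])"
```

```text
time: 3.0
tool_pos: [603.7, -124.9, 201.3]
tool_rot: [-0.047, 0.999, -0.0, 0.001]
wrist_force: [0.2, -1.2, -0.2]
width: 85.3
time: 3.6
tool_pos: [603.1, -124.5, 200.6]
tool_rot: [-0.046, 0.999, 0.0, 0.0]
wrist_force: [-0.7, 1.4, 1.1]
width: 11.2
[ -44.20288271 -107.27485137  200.5586131 ] [ 0.3624243   0.18442662 -0.01234225]
```

```bash
python3 -m inch '[[0.0047,-0.0019,0,0,0,-2.5],[0.0047,-0.0019,0,0,0,-2.5],[0.0047,-0.0019,0,0,0,-2.5],[0.0047,-0.0019,0,0,0,-2.5],[0.0047,-0.0019,0,0,0,-2.5],[0.0047,-0.0019,0,0,0,-2.5],[0,0,0,0,0,0]]';  python3 -c "
from h import *
s=env.read_state();print(loc(s['tool_pos']),s['torque'],s['joints'])"
```

```text
time: 4.3
tool_pos: [577.6, -141.6, 200.5]
tool_rot: [-0.176, 0.984, 0.0, 0.0]
wrist_force: [-0.8, 0.3, 0.7]
width: 11.2
[ -71.15759024 -121.89800443  200.51326848] [0.31035183 0.24177969 0.0382694 ] [ 3.15981384e-02  3.65615209e-01 -1.30902785e-01 -1.24841700e-04
 -1.07423581e+00 -1.24785124e+00]
```

```bash
python3 -m inch '[[0.0075,-0.0032,0,0,0,-4],[0.0075,-0.0032,0,0,0,-4],[0.0075,-0.0032,0,0,0,-4],[0.0075,-0.0032,0,0,0,-4],[0.0075,-0.0032,0,0,0,-4],[0.0075,-0.0032,0,0,0,-4],[0.0075,-0.0032,0,0,0,-4],[0.0075,-0.0032,0,0,0,-4],[0,0,0,0,0,0]]'; python3 -m inch '[[0.0075,-0.0032,0,0,0,-4],[0.0075,-0.0032,0,0,0,-4],[0.0075,-0.0032,0,0,0,-4],[0.0075,-0.0032,0,0,0,-4],[0.0075,-0.0032,0,0,0,-4],[0.0075,-0.0032,0,0,0,-4],[0.0075,-0.0032,0,0,0,-4],[0.0075,-0.0032,0,0,0,-4],[0.0075,-0.0032,0,0,0,-4],[0.0075,-0.0032,0,0,0,-4],[0.0047,-0.0019,0,0,0,-2.5],[0,0,0,0,0,0]]';  python3 look.py top t1
```

```text
time: 5.2
tool_pos: [542.7, -196.5, 200.5]
tool_rot: [-0.44, 0.898, -0.0, -0.001]
wrist_force: [-2.5, -0.3, 1.5]
width: 11.3
time: 6.4
tool_pos: [550.1, -280.8, 200.5]
tool_rot: [0.736, -0.677, 0.0, 0.0]
wrist_force: [-1.1, -1.9, 2.1]
width: 11.4
6.4 [ 550.1 -280.8  200.5] [[0.082, -0.997, -0.0], [-0.997, -0.082, -0.001], [0.001, 0.0, -1.0]] [-0.21  0.4  -0.07  0.   -1.1   0.29] [-1.1 -1.9  2.1]
```

View pics/t1.png

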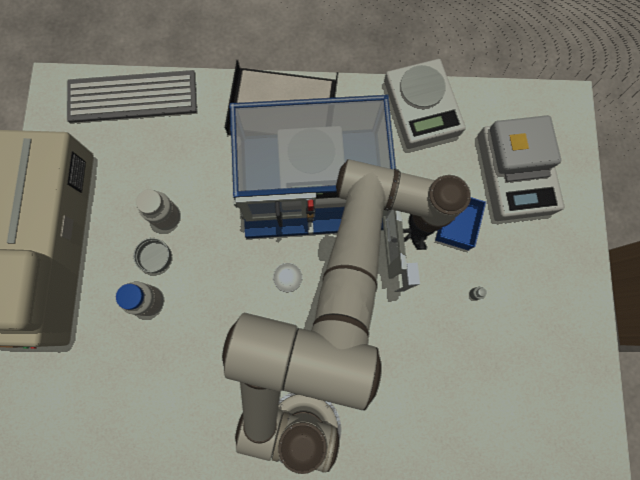

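The top picture shows the active door standing square (door edge along x≈390–415, y 215–290) and the red thumb piece uncovered at (311,205). I'll release, lift, turn back and look at the thumb.

```bash
python3 -m inch '[[0,0,0,0,0,0],[0,0,0,0,0,0],[0,0,0,0,0,0],[0,0,0,0,0,0],[0,0,0,0,0,0],[0,0,-0.02,0,0,0],[0,0,-0.04,0,0,0],[0,0,-0.04,0,0,0],[0,0,-0.04,0,0,0],[0,0,0,0,0,0]]' 0; python3 -m inch '[[0,0,0,0,0,8.13],[0,0,0,0,0,8.13],[0,0,0,0,0,8.13],[0,0,0,0,0,8.13],[0,0,0,0,0,8.13],[0,0,0,0,0,8.13],[0,0,0,0,0,8.13],[0,0,0,0,0,8.13],[0,0,0,0,0,8.13],[0,0,0,0,0,8.13],[0,0,0,0,0,8.13],[0,0,0,0,0,0]]'; python3 -m inch '[[-0.008,0.045,0,0,0,0],[-0.008,0.045,0,0,0,0],[-0.008,0.045,0,0,0,0],[-0.008,0.045,0,0,0,0],[-0.008,0.045,0,0,0,0],[-0.008,0.045,0,0,0,0],[0,0,0,0,0,0],[0,0,0,0,0,0]]'; python3 look.py wrist w3
```

```text
time: 7.45
tool_pos: [552.0, -281.4, 347.8]
tool_rot: [0.736, -0.677, 0.007, -0.002]
wrist_force: [0.2, -0.4, 0.8]
width: 85.4
time: 8.65
tool_pos: [549.9, -280.1, 339.8]
tool_rot: [-0.047, 0.999, 0.0, -0.0]
wrist_force: [0.3, 0.4, 0.4]
width: 85.8
time: 9.45
tool_pos: [572.4, -5.8, 340.1]
tool_rot: [-0.049, 0.999, -0.0, -0.0]
wrist_force: [0.4, -0.7, -0.6]
width: 85.5
9.45 [572.4  -5.8 340.1] [[-0.995, -0.098, -0.0], [-0.098, 0.995, -0.0], [0.0, -0.0, -1.0]] [ 0.27  0.24  0.05  0.   -1.38 -1.74] [ 0.4 -0.7 -0.6]
```

View pics/w3.png

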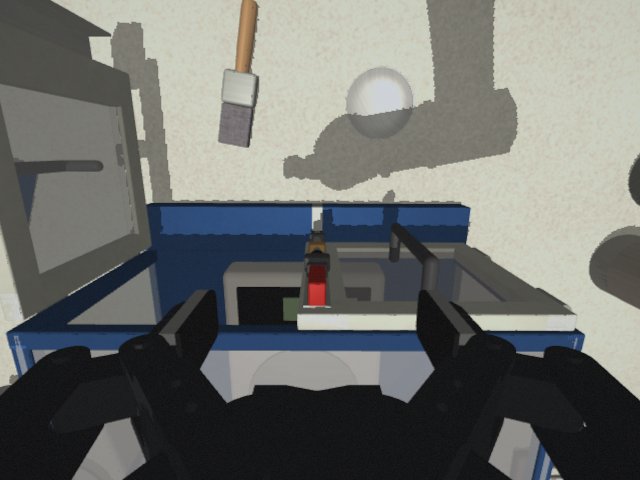

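The red thumb shows at (317,290), with its bracket at (317,262) below and the bar of the passive handle at (400–435, 235–290).

```bash
cat > red.py <<'E'
import sys
from h import *
f=np.load(f"pics/{sys.argv[1]}.npz");L=loc(wcloud(f));p=f["p"].astype(int)
m=(p[...,0]>90)&(p[...,1]<60)&(p[...,2]<60)
for v in range(220,340,4):
    r=np.where(m[v])[0]
    if len(r)>5: print(v,r[0],r[-1],np.median(L[v,r],axis=0).round(1),L[v,r[0]].round(),L[v,r[-1]].round())
for u in (340,380): print([(v,L[v,u].round().tolist()) for v in range(290,335,5)])
print("tcp",loc(f["pos"]))
E
python3 red.py w3
```

```text
284 308 325 [-30.3  13.1 234.1] [-30.   7. 234.] [-30.  20. 233.]
288 308 325 [-27.1  15.8 234.4] [-27.   7. 234.] [-27.  20. 233.]
292 308 325 [-24.1  13.5 235. ] [-24.   7. 234.] [-23.  20. 233.]
296 308 325 [-20.7  13.1 234.8] [-20.   7. 234.] [-20.  20. 234.]
300 308 325 [-17.3  13.1 234.8] [-18.   7. 235.] [-16.  20. 233.]
304 308 325 [-14.   13.2 234.9] [-13.   7. 234.] [-12.  20. 230.]
[(290, [-9.0, 34.0, 198.0]), (295, [-9.0, 33.0, 208.0]), (300, [-9.0, 33.0, 217.0]), (305, [-10.0, 32.0, 228.0]), (310, [-9.0, 31.0, 236.0]), (315, [-9.0, 31.0, 242.0]), (320, [-5.0, 31.0, 243.0]), (325, [-0.0, 31.0, 243.0]), (330, [5.0, 31.0, 242.0])]
[(290, [-5.0, 72.0, 187.0]), (295, [-5.0, 70.0, 198.0]), (300, [-5.0, 68.0, 208.0]), (305, [-9.0, 64.0, 226.0]), (310, [-10.0, 62.0, 236.0]), (315, [-9.0, 61.0, 243.0]), (320, [-5.0, 61.0, 244.0]), (325, [-0.0, 62.0, 242.0]), (330, [5.0, 62.0, 241.0])]
tcp [-63.7079278   13.78922431 340.06750342]
```

```bash
python3 -m inch '[[-0.0385,0,0,0,0,0],[0,0,0.03,0,0,0],[0,0,0.03,0,0,0],[0,0,0,0,0,0],[0,0,0,0,0,0]]'; python3 look.py wrist w4; python3 red.py w4
```

```text
time: 10.0
tool_pos: [611.0, -4.8, 280.8]
tool_rot: [-0.047, 0.999, -0.001, -0.0]
wrist_force: [-0.0, 0.3, 0.4]
width: 85.0
10.0 [611.   -4.8 280.8] [[-0.996, -0.093, -0.0], [-0.093, 0.996, -0.001], [0.0, -0.001, -1.0]] [ 0.26  0.34  0.03  0.   -1.27 -1.74] [-0.   0.3  0.4]
260 311 332 [-31.1  13.2 234.2] [-31.   7. 234.] [-31.  19. 234.]
264 310 333 [-28.9  13.2 234.8] [-29.   7. 234.] [-28.  20. 233.]
268 310 333 [-26.6  13.2 234.9] [-27.   7. 235.] [-26.  20. 234.]
272 310 333 [-24.2  13.2 235. ] [-24.   7. 234.] [-23.  20. 233.]
276 310 333 [-21.6  13.2 234.6] [-21.   7. 234.] [-21.  20. 233.]
280 310 333 [-19.3  12.6 234.8] [-19.   7. 235.] [-18.  20. 232.]
284 310 333 [-16.9  13.2 235. ] [-17.   7. 235.] [-16.  20. 232.]
288 310 333 [-14.3  13.2 234.5] [-14.   7. 234.] [-14.  20. 234.]
[(290, [-9.0, 25.0, 225.0]), (295, [-10.0, 24.0, 234.0]), (300, [-9.0, 24.0, 239.0]), (305, [-8.0, 23.0, 243.0]), (310, [-5.0, 23.0, 243.0]), (315, [-2.0, 23.0, 243.0]), (320, [1.0, 24.0, 243.0]), (325, [4.0, 24.0, 243.0]), (330, [6.0, 23.0, 247.0])]
[(290, [-10.0, 48.0, 227.0]), (295, [-9.0, 47.0, 233.0]), (300, [-9.0, 46.0, 240.0]), (305, [-8.0, 46.0, 243.0]), (310, [-4.0, 46.0, 242.0]), (315, [-2.0, 46.0, 243.0]), (320, [2.0, 46.0, 242.0]), (325, [5.0, 46.0, 242.0]), (330, [6.0, 46.0, 246.0])]
tcp [-25.17178171  11.20725154 280.83532395]
```

View pics/w4.png

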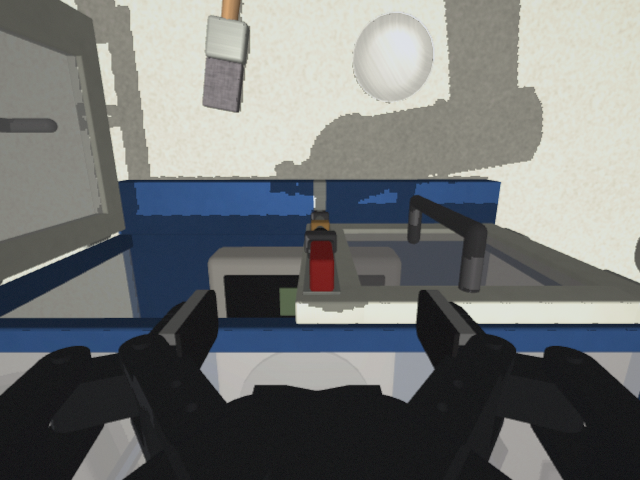

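```bash
python3 -m inch '[[0,0.002,0.02,0,0,0],[0,0,0.02,0,0,0],[0,0,0.02,0,0,0],[0,0,0.011,0,0,0],[0,0,0,0,0,0],[0,0,0,0,0,0]]'; python3 -m inch '[[0,0,0,0,0,0],[0,0,0,0,0,0],[0,0,0,0,0,0],[0,0,0,0,0,0],[0,0,0,0,0,0],[0,0,0,0,0,0],[0,0,0,0,0,0]]' 1 35; python3 look.py wrist w5; python3 -c "
from h import *
print(loc(env.read_state()['tool_pos']))"
```

```text
time: 10.65
tool_pos: [611.5, -1.4, 211.0]
tool_rot: [-0.047, 0.999, -0.0, 0.001]
wrist_force: [0.2, -0.7, 0.2]
width: 85.7
time: 11.35
tool_pos: [610.6, -2.1, 209.6]
tool_rot: [-0.047, 0.999, -0.001, -0.0]
wrist_force: [0.5, -4.9, 0.6]
width: 13.7
11.35 [610.6  -2.1 209.6] [[-0.996, -0.094, -0.0], [-0.094, 0.996, -0.001], [0.0, -0.001, -1.0]] [ 0.26  0.38 -0.08  0.   -1.11 -1.74] [ 0.5 -4.9  0.6]
[-25.36160873  13.88780928 209.5544905 ]
```

View pics/w5.png

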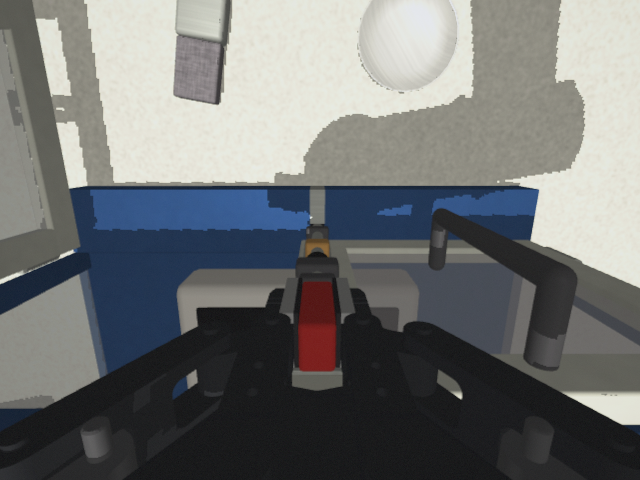

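The thumb piece is between the pads (red at (318,330), width 13.7 mm). I'll lift slowly while watching the force.

```bash
cat > s.py <<'E'
from h import *
s=env.read_state();print("z",s["tool_pos"][2].round(2),"F",s["wrist_force"].round(1),"w",s["width"].round(1),"tau",s["joint_efforts"].round(2)[1:3])
E
python3 -m inch '[[0,0,-0.002,0,0,0],[0,0,-0.002,0,0,0],[0,0,-0.002,0,0,0],[0,0,0,0,0,0]]'>/dev/null; python3 s.py;python3 -m inch '[[0,0,-0.002,0,0,0],[0,0,-0.002,0,0,0],[0,0,-0.002,0,0,0],[0,0,0,0,0,0]]'>/dev/null; python3 s.py; python3 -m inch '[[0,0,-0.002,0,0,0],[0,0,-0.002,0,0,0],[0,0,0,0,0,0]]'>/dev/null; python3 s.py
python3 -m inch '[[0,0,0,0,0,0]]'>/dev/null; python3 s.py
```

```text
Traceback (most recent call last):
  File "s.py", line 2, in <module>
    s=env.read_state();print("z",s["tool_pos"][2].round(2),"F",s["wrist_force"].round(1),"w",s["width"].round(1),"tau",s["joint_efforts"].round(2)[1:3])
                                                                                             ^^^^^^^^^^^^^^^^
AttributeError: 'float' object has no attribute 'round'
Traceback (most recent call last):
  File "s.py", line 2, in <module>
    s=env.read_state();print("z",s["tool_pos"][2].round(2),"F",s["wrist_force"].round(1),"w",s["width"].round(1),"tau",s["joint_efforts"].round(2)[1:3])
                                                                                             ^^^^^^^^^^^^^^^^
AttributeError: 'float' object has no attribute 'round'
Traceback (most recent call last):
  File "s.py", line 2, in <module>
    s=env.read_state();print("z",s["tool_pos"][2].round(2),"F",s["wrist_force"].round(1),"w",s["width"].round(1),"tau",s["joint_efforts"].round(2)[1:3])
                                                                                             ^^^^^^^^^^^^^^^^
AttributeError: 'float' object has no attribute 'round'
Traceback (most recent call last):
  File "s.py", line 2, in <module>
    s=env.read_state();print("z",s["tool_pos"][2].round(2),"F",s["wrist_force"].round(1),"w",s["width"].round(1),"tau",s["joint_efforts"].round(2)[1:3])
                                                                                             ^^^^^^^^^^^^^^^^
AttributeError: 'float' object has no attribute 'round'
```

```bash
sed -i 's/s\["width"\].round(1)/round(s["width"],1)/' s.py; python3 s.py; python3 -m inch '[[0,0,-0.001,0,0,0],[0,0,0,0,0,0]]'>/dev/null; python3 s.py;  python3 look.py wrist w6; python3 red.py w6 | head -5
```

```text
z 224.28 F [ 1.2 -4.9 -2.2] w 13.7 tau [-39.41  19.69]
z 225.09 F [ 0.7 -5.8 -3.9] w 13.5 tau [-39.74  19.82]
12.8 [610.   -2.1 225.1] [[-0.996, -0.093, -0.002], [-0.093, 0.996, -0.001], [0.002, -0.001, -1.0]] [ 0.26  0.37 -0.06  0.   -1.15 -1.74] [ 0.7 -5.8 -3.9]
324 300 334 [-31.7  13.5 249.2] [-31.   7. 248.] [-31.  20. 248.]
328 299 335 [-30.7  13.5 250.2] [-30.   7. 249.] [-30.  20. 250.]
332 299 335 [-29.2  13.5 250.3] [-29.   7. 251.] [-29.  20. 249.]
336 299 335 [-27.5  13.5 250.2] [-27.   7. 250.] [-26.  20. 248.]
[(290, [-36.0, 23.0, 229.0]), (295, [-36.0, 23.0, 235.0]), (300, [-37.0, 22.0, 240.0]), (305, [-36.0, 22.0, 243.0]), (310, [-37.0, 22.0, 248.0]), (315, [-35.0, 22.0, 249.0]), (320, [-34.0, 22.0, 251.0]), (325, [-31.0, 22.0, 249.0]), (330, [-30.0, 22.0, 250.0])]
```

View pics/w6.png

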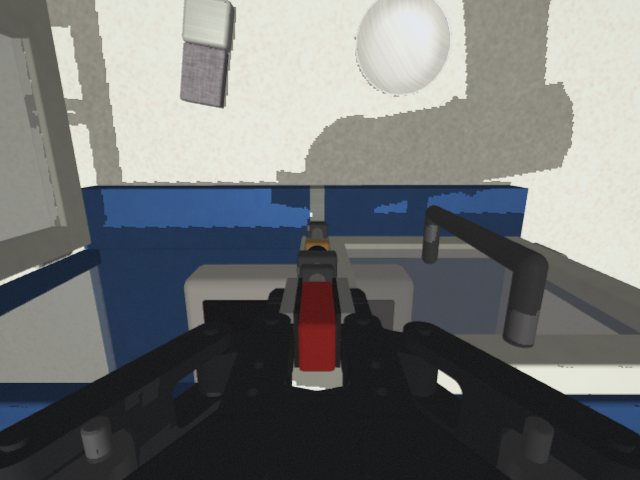

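The bolt rises with the gripper: the thumb's top is now at about 250 mm, 15.5 mm up, with the usual friction force. I'll continue in single millimetres.

```bash
for i in 1 2; do :; done
python3 -m inch '[[0,0,-0.001,0,0,0],[0,0,-0.001,0,0,0],[0,0,0,0,0,0]]'>/dev/null; python3 s.py
python3 -m inch '[[0,0,-0.001,0,0,0],[0,0,0,0,0,0]]'>/dev/null; python3 s.py
python3 -m inch '[[0,0,-0.001,0,0,0],[0,0,0,0,0,0]]'>/dev/null; python3 s.py
```

```text
z 227.05 F [ 1.3 -5.5 -3.2] w 13.7 tau [-39.73  19.88]
z 228.06 F [ 1.2 -4.6 -2.9] w 13.6 tau [-39.77  19.92]
z 229.01 F [ 0.6 -5.2 -2.7] w 13.8 tau [-39.76  19.94]
```

```bash

python3 -m inch '[[0,0,-0.001,0,0,0],[0,0,0,0,0,0]]'>/dev/null; python3 s.py
python3 -m inch '[[0,0,-0.001,0,0,0],[0,0,0,0,0,0]]'>/dev/null; python3 s.py
```

```text
z 230.02 F [ 0.5 -5.5 -3.4] w 13.7 tau [-39.74  19.96]
z 231.03 F [ 0.8 -5.4 -3.6] w 13.4 tau [-39.72  19.99]
```

```bash

python3 -m inch '[[0,0,-0.001,0,0,0],[0,0,0,0,0,0]]'>/dev/null; python3 s.py
```

```text
z 232.05 F [ 0.9 -5.4 -2.8] w 12.9 tau [-39.7   20.01]
```

```bash

python3 -m inch '[[0,0,-0.001,0,0,0],[0,0,0,0,0,0]]'>/dev/null; python3 s.py
python3 -m inch '[[0,0,-0.001,0,0,0],[0,0,0,0,0,0]]'>/dev/null; python3 s.py
```

```text
z 232.31 F [ 2.7 -5.3 -5.5] w 13.6 tau [-40.89  20.6 ]
z 232.32 F [ 1.3 -6.2 -8.2] w 13.6 tau [-42.38  21.44]
```

```bash

python3 -m inch '[[0,0,-0.0005,0,0,0],[0,0,0,0,0,0],[0,0,0,0,0,0],[0,0,0,0,0,0]]'>/dev/null; python3 s.py; python3 look.py wrist w7; python3 red.py w7 | head -4
```

```text
z 232.34 F [ 1.1 -5.6 -9.1] w 13.4 tau [-43.21  21.81]
14.95 [609.3  -2.1 232.3] [[-0.996, -0.092, -0.005], [-0.092, 0.996, -0.0], [0.005, 0.0, -1.0]] [ 0.26  0.37 -0.04 -0.   -1.17 -1.74] [ 1.1 -5.6 -9.1]
324 299 334 [-32.2  13.4 256.3] [-32.   7. 256.] [-33.  20. 257.]
328 298 335 [-31.3  13.6 257.4] [-30.   7. 256.] [-30.  20. 256.]
332 299 335 [-29.8  13.6 257.5] [-29.   7. 257.] [-29.  20. 256.]
336 299 335 [-28.   13.6 257.2] [-28.   7. 257.] [-27.  20. 256.]
```

```bash

python3 -m inch '[[0,0,-0.001,0,0,0],[0,0,0,0,0,0],[0,0,0,0,0,0]]'>/dev/null; python3 s.py; python3 -m inch '[[0,0,-0.001,0,0,0],[0,0,0,0,0,0],[0,0,0,0,0,0]]'>/dev/null; python3 s.py; python3 look.py wrist w8; python3 red.py w8 | head -4
```

```text
z 232.4 F [  1.4  -6.5 -11.5] w 13.4 tau [-44.49  22.72]
z 232.45 F [  1.9  -6.4 -14.1] w 13.3 tau [-45.89  23.55]
15.6 [608.2  -2.1 232.4] [[-0.996, -0.091, -0.009], [-0.091, 0.996, -0.0], [0.009, 0.0, -1.0]] [ 0.26  0.37 -0.04 -0.   -1.17 -1.74] [  1.9  -6.4 -14.1]
324 299 334 [-33.2  13.5 256.4] [-33.   7. 257.] [-33.  20. 256.]
328 299 335 [-32.1  13.7 257.3] [-32.   7. 257.] [-32.  20. 257.]
332 299 335 [-30.6  13.7 257.4] [-31.   7. 257.] [-31.  20. 257.]
336 299 335 [-29.   13.7 257.4] [-28.   7. 256.] [-28.  20. 256.]
```

View pics/w8.png

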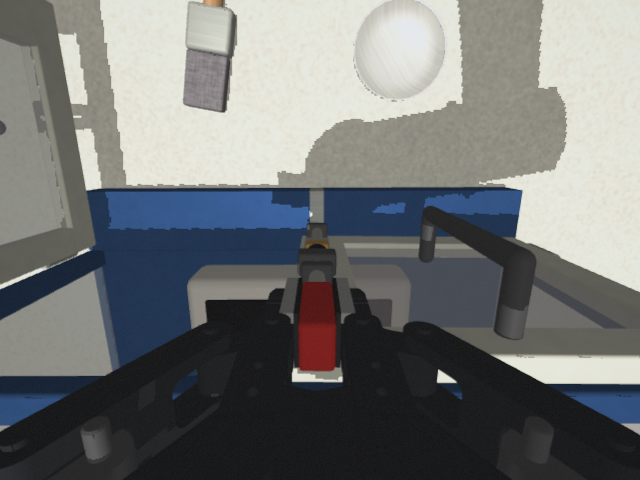

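The thumb stands 22.5 mm up and no longer rises while the force grows steadily from 3 N to 14 N, so the bolt is on its buffer. I'll relax the load, release and back off upwards.

```bash

python3 -m inch '[[0,0,0.001,0,0,0],[0,0,0.001,0,0,0],[0,0,0.001,0,0,0],[0,0,0,0,0,0]]'>/dev/null; python3 s.py; python3 -m inch '[[0,0,0,0,0,0],[0,0,0,0,0,0],[0,0,0,0,0,0],[0,0,0,0,0,0],[0,0,0,0,0,0]]' 0; python3 -m inch '[[0,0,-0.02,0,0,0],[0,0,-0.04,0,0,0],[0,0,-0.04,0,0,0],[0.03,0,0,0,0,0],[0,0.04,0,0,0,0],[0,0.04,0,0,0,0],[0,0,0,0,0,0],[0,0,0,0,0,0]]';python3 look.py wrist w9; python3 red.py w9;
```

```text
z 232.38 F [-0.6 -5.4 -5.2] w 13.7 tau [-41.07  21.21]
time: 16.55
tool_pos: [610.7, -1.0, 235.1]
tool_rot: [-0.047, 0.999, 0.0, 0.0]
wrist_force: [0.4, 1.1, 0.3]
width: 84.1
time: 17.35
tool_pos: [573.1, 76.4, 335.0]
tool_rot: [-0.048, 0.999, 0.0, 0.0]
wrist_force: [0.5, -1.2, -0.4]
width: 85.4
17.35 [573.1  76.4 335. ] [[-0.995, -0.096, 0.0], [-0.096, 0.995, 0.0], [-0.0, 0.0, -1.0]] [ 0.41  0.25  0.05  0.   -1.37 -1.89] [ 0.5 -1.2 -0.4]
284 189 197 [-33.   10.9 256.2] [-33.   9. 256.] [-33.  14. 257.]
288 187 206 [-30.5  13.7 257. ] [-31.   8. 259.] [-30.  20. 256.]
292 187 193 [-27.7   9.  257.3] [-27.   7. 256.] [-27.  11. 257.]
[(290, [-4.0, 115.0, 200.0]), (295, [-10.0, 113.0, 224.0]), (300, [-10.0, 113.0, 233.0]), (305, [-11.0, 112.0, 242.0]), (310, [-7.0, 112.0, 242.0]), (315, [-3.0, 112.0, 242.0]), (320, [1.0, 112.0, 244.0]), (325, [5.0, 112.0, 244.0]), (330, [7.0, 112.0, 247.0])]
[(290, [-5.0, 149.0, 202.0]), (295, [-10.0, 145.0, 223.0]), (300, [-10.0, 143.0, 232.0]), (305, [-10.0, 142.0, 240.0]), (310, [-7.0, 141.0, 243.0]), (315, [-3.0, 142.0, 242.0]), (320, [1.0, 142.0, 243.0]), (325, [5.0, 142.0, 243.0]), (330, [7.0, 142.0, 246.0])]
tcp [-55.38918892  95.5733413  335.01662687]
```

View pics/w9.png

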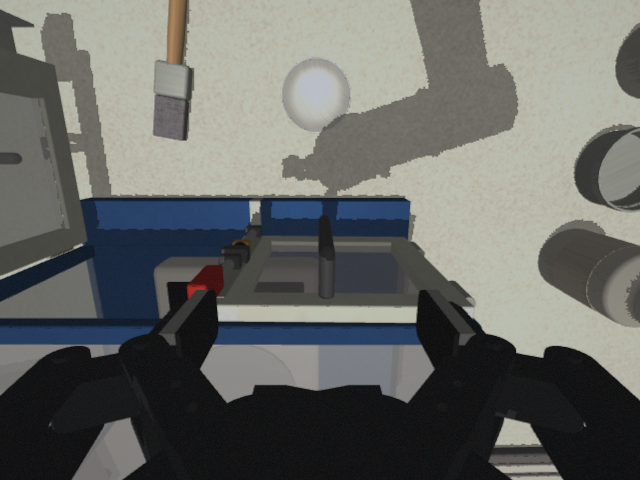

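The bolt stays up (thumb top about 257 mm at (200,285)); the passive handle's bar is at (326,215–295); the jars and sieve are at the right edge.

```bash
python3 - <<'E'
from h import *
f=np.load("pics/w9.npz");L=loc(wcloud(f));p=f["p"]
for v in range(220,305,6):
    r=[u for u in range(312,345) if p[v,u].max()<75 and L[v,u,2]>90 and L[v,u,2]<240 and L[v,u,0]<-15]
    if r: print(v,r[0],r[-1],np.median(L[v,r],axis=0).round(1).tolist())
m=(L[...,2]>30)&(L[...,2]<185)&(L[...,1]>200)
Q=L[m]; print(len(Q),Q.min(0),Q.max(0))
for lo in range(200,380,15):
    k=(Q[:,1]>=lo)&(Q[:,1]<lo+15)
    if k.any(): print(lo,Q[k].min(0).round(),Q[k].max(0).round())
E
```

```text
220 318 328 [-51.1, 101.2, 130.5]
226 318 329 [-50.9, 101.2, 157.2]
232 318 330 [-50.9, 101.2, 181.1]
238 318 331 [-50.9, 101.2, 201.6]
244 318 332 [-50.6, 100.8, 218.4]
250 319 333 [-48.9, 101.8, 228.7]
256 319 334 [-44.5, 102.1, 229.7]
262 319 334 [-40.0, 102.2, 230.1]
268 319 333 [-34.9, 101.9, 229.3]
274 319 333 [-30.2, 101.9, 229.5]
280 319 333 [-25.3, 102.0, 229.5]
286 319 333 [-20.4, 102.4, 229.4]
292 321 332 [-15.7, 102.5, 230.0]
8128 [-237.76179524  200.00137539   30.00750335] [ 77.25463488 519.30585745 184.99359074]
200 [-56. 200.  30.] [ -5. 215. 185.]
215 [-56. 215.  31.] [ -1. 221.  95.]
```

```bash
python3 -m inch '[[-0.010,0.006,0.02,0,0,0],[0,0,0.03,0,0,0],[0,0,0.02,0,0,0],[0,0,0,0,0,0],[0,0,0,0,0,0]]';python3 look.py wrist w10;  python3 - <<'E'
from h import *
f=np.load("pics/w10.npz");L=loc(wcloud(f));p=f["p"];print(loc(f["pos"]))
for v in range(200,325,10):
    r=[u for u in range(300,345) if p[v,u].max()<75 and L[v,u,2]>90 and L[v,u,2]<240 and L[v,u,0]<-15]
    if r: print(v,r[0],r[-1],np.median(L[v,r],axis=0).round(1).tolist())
E
```

```text
time: 17.9
tool_pos: [583.2, 81.5, 265.4]
tool_rot: [-0.047, 0.999, -0.0, 0.0]
wrist_force: [0.1, -0.4, 0.8]
width: 85.7
17.9 [583.2  81.5 265.4] [[-0.996, -0.093, 0.001], [-0.093, 0.996, -0.001], [-0.001, -0.001, -1.0]] [ 0.41  0.31 -0.05  0.   -1.21 -1.89] [ 0.1 -0.4  0.8]
[-44.85836156  99.75708066 265.40045031]
220 316 325 [-51.3, 102.2, 112.3]
230 314 327 [-50.8, 101.8, 147.4]
240 314 329 [-50.7, 102.2, 176.3]
250 313 330 [-50.6, 102.0, 199.2]
260 313 331 [-50.7, 102.0, 218.8]
270 312 333 [-48.4, 102.1, 228.6]
280 312 333 [-43.0, 102.2, 229.4]
290 312 333 [-37.3, 102.2, 229.6]
300 312 333 [-31.6, 102.2, 229.9]
310 312 332 [-25.6, 102.0, 229.8]
320 312 332 [-19.5, 102.0, 229.7]
```

The last joint would leave its range during a clockwise swing from here (−1.89 → about −3.8), so I take the equivalent half-turned grasp first.

```bash
python3 -m inch '[[0,0,-0.04,0,0,-8.5],[0,0,0,0,0,-8.5],[0,0,0,0,0,-8.5],[0,0,0,0,0,-8.5],[0,0,0,0,0,-8.5],[0,0,0,0,0,-8.5],[0,0,0,0,0,-8.5],[0,0,0,0,0,-8.5],[0,0,0,0,0,-8.5],[0,0,0,0,0,-8.5],[0,0,0,0,0,-8.5],[0,0,0,0,0,-8.5]]';python3 -m inch '[[0,0,0,0,0,-8.5],[0,0,0,0,0,-8.5],[0,0,0,0,0,-8.5],[0,0,0,0,0,-8.5],[0,0,0,0,0,-8.5],[0,0,0,0,0,-8.5],[0,0,0,0,0,-8.5],[0,0,0,0,0,-8.5],[0,0,0,0,0,-8.5],[0,0,0,0,0,-1.5],[0,0,0,0,0,0],[0,0,0,0,0,0]]';python3 look.py wrist w11;  python3 - <<'E'
from h import *
print(loc(env.read_state()["tool_pos"]))
E
```

```text
time: 19.15
tool_pos: [583.3, 82.3, 307.0]
tool_rot: [0.808, -0.59, 0.001, -0.001]
wrist_force: [-0.4, 0.9, -0.4]
width: 85.0
time: 20.35
tool_pos: [582.8, 82.4, 305.5]
tool_rot: [0.999, 0.046, 0.001, -0.0]
wrist_force: [-0.2, -0.2, -0.2]
width: 85.2
20.35 [582.8  82.4 305.5] [[0.996, 0.092, 0.001], [0.092, -0.996, 0.0], [0.001, -0.0, -1.0]] [ 0.42  0.29  0.02  0.   -1.3   1.25] [-0.2 -0.2 -0.2]
[-45.20111703 100.63814824 305.33047219]
```

```bash
python3 -m inch '[[0,-0.0015,0.03,0,0,0],[0,0,0.03,0,0,0],[0,0,0.02,0,0,0],[0,0,0.015,0,0,0],[0,0,0.01,0,0,0],[0,0,0,0,0,0],[0,0,0,0,0,0]]'; python3 -m inch '[[0,0,0,0,0,0],[0,0,0,0,0,0],[0,0,0,0,0,0],[0,0,0,0,0,0],[0,0,0,0,0,0],[0,0,0,0,0,0]]' 1 35;  python3 s.py
```

```text
time: 21.1
tool_pos: [583.0, 84.0, 200.5]
tool_rot: [0.999, 0.047, 0.001, 0.0]
wrist_force: [-0.9, 0.5, -0.5]
width: 85.3
time: 21.7
tool_pos: [582.8, 84.6, 200.0]
tool_rot: [0.999, 0.047, 0.001, -0.001]
wrist_force: [-0.4, 2.7, 0.1]
width: 11.4
z 200.05 F [-0.4  2.7  0.1] w 11.4 tau [-36.52  16.98]
```

```bash
python3 -m inch '[[-0.0047,-0.0019,0,0,0,2.5],[-0.0047,-0.0019,0,0,0,2.5],[-0.0047,-0.0019,0,0,0,2.5],[-0.0047,-0.0019,0,0,0,2.5],[-0.0047,-0.0019,0,0,0,2.5],[-0.0047,-0.0019,0,0,0,2.5],[0,0,0,0,0,0]]';  python3 s.py
```

```text
time: 22.4
tool_pos: [554.9, 96.6, 200.1]
tool_rot: [0.997, -0.083, 0.001, -0.001]
wrist_force: [0.6, 3.5, -0.4]
width: 11.1
z 200.07 F [ 0.6  3.5 -0.4] w 11.1 tau [-34.56  16.36]
```

```bash
python3 -m inch '[[-0.0075,-0.0032,0,0,0,4],[-0.0075,-0.0032,0,0,0,4],[-0.0075,-0.0032,0,0,0,4],[-0.0075,-0.0032,0,0,0,4],[-0.0075,-0.0032,0,0,0,4],[-0.0075,-0.0032,0,0,0,4],[-0.0075,-0.0032,0,0,0,4],[-0.0075,-0.0032,0,0,0,4],[0,0,0,0,0,0]]'; python3 -m inch '[[-0.0075,-0.0032,0,0,0,4],[-0.0075,-0.0032,0,0,0,4],[-0.0075,-0.0032,0,0,0,4],[-0.0075,-0.0032,0,0,0,4],[-0.0075,-0.0032,0,0,0,4],[-0.0075,-0.0032,0,0,0,4],[-0.0075,-0.0032,0,0,0,4],[-0.0075,-0.0032,0,0,0,4],[-0.0075,-0.0032,0,0,0,4],[-0.0075,-0.0032,0,0,0,4],[-0.0047,-0.0019,0,0,0,2.5],[0,0,0,0,0,0]]';  python3 look.py top t2
```

```text
time: 23.3
tool_pos: [510.7, 143.4, 200.1]
tool_rot: [0.935, -0.354, 0.0, -0.001]
wrist_force: [0.9, 3.1, -0.1]
width: 11.3
time: 24.5
tool_pos: [501.5, 226.7, 200.0]
tool_rot: [0.743, -0.669, -0.0, 0.0]
wrist_force: [-1.6, 0.9, 2.2]
width: 11.1
24.5 [501.5 226.7 200. ] [[0.105, -0.995, -0.0], [-0.995, -0.105, -0.0], [0.0, 0.0, -1.0]] [ 0.72  0.29 -0.24 -0.   -1.04 -0.61] [-1.6  0.9  2.2]
```

View pics/t2.png

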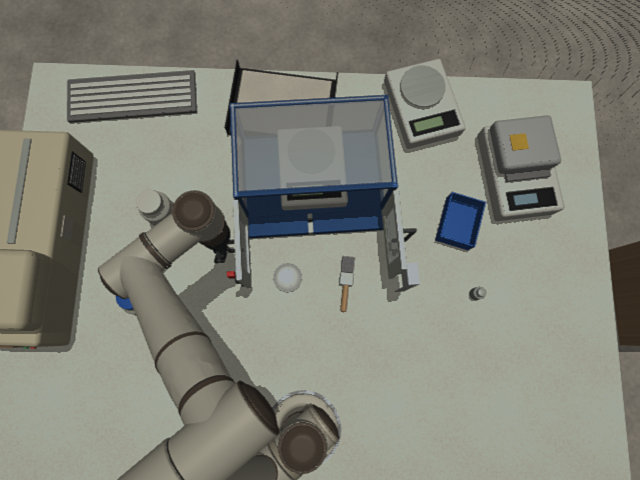

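Both doors now stand about square (passive edge at x≈240, active at x≈395–410). Release and withdraw straight up.

```bash
python3 -m inch '[[0,0,0,0,0,0],[0,0,0,0,0,0],[0,0,0,0,0,0],[0,0,0,0,0,0],[0,0,0,0,0,0],[0,0,-0.02,0,0,0],[0,0,-0.04,0,0,0],[0,0,-0.04,0,0,0],[0,0,-0.04,0,0,0],[0,0,0,0,0,0],[0,0,0,0,0,0]]' 0; python3 look.py top t3; python3 - <<'E'
from h import *
f=np.load("pics/t3.npz");p,d=f["p"],f["d"];C=cloud("top",d);L=loc(C)
q=p.astype(int);m=(q[...,0]>90)&(q[...,1]<70)&(q[...,2]<70)&(L[...,2]>150)
Q=L[m];print("red",len(Q),Q.mean(0) if len(Q) else 0, np.percentile(Q[:,2],[50,95]) if len(Q) else 0)
for lo,hi in((-250,-195),(190,235)):
    m=(abs(L[...,2]-243)<5)&(L[...,1]>lo)&(L[...,1]<hi)&(L[...,0]<-25)&(L[...,0]>-230)
    Q=L[m][:,:2].astype(np.float32);print(len(Q),Q.min(0),Q.max(0));
    if len(Q)>10: v=cv2.fitLine(Q,cv2.DIST_HUBER,0,.01,.01).ravel();print(v,np.rad2deg(np.arctan2(v[1],v[0])))
g=p[150:330,200:440];cv2.imwrite("pics/t3c.png",cv2.resize(g,None,fx=3.2,fy=3.2)[:,:,::-1])
E
```

```text
time: 25.65
tool_pos: [501.4, 227.0, 340.7]
tool_rot: [0.742, -0.67, -0.0, -0.001]
wrist_force: [-0.3, -0.0, -0.6]
width: 85.4
25.65 [501.4 227.  340.7] [[0.103, -0.995, 0.001], [-0.995, -0.103, 0.002], [-0.002, -0.002, -1.0]] [ 0.72  0.2  -0.   -0.   -1.36 -0.62] [-0.3 -0.  -0.6]
red 50 [-233.86960495  350.64323322  239.91825791] [257.92551277 262.02653321]
471 [-229.69171 -249.67952] [ -25.671326 -208.29716 ]
[ 9.9895757e-01  4.5648098e-02 -1.2575034e+02 -2.1743930e+02] 2.6163526
402 [-219.68805  201.91696] [-25.686794 233.86835 ]
[ 9.9992371e-01  1.2352842e-02 -1.2357921e+02  2.0995461e+02] 0.7077837
```

View pics/t3c.png

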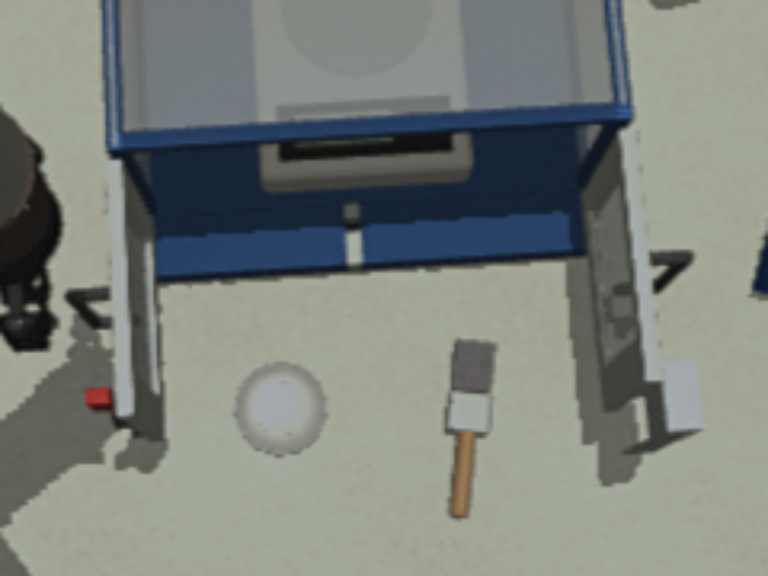

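Both doors stand about square to the front, the thumb top is at about 258 mm, the dish and brush are where they were, and the gripper is clear.

```bash
python3 -m inch '[[0,0,-0.02,0,0,0],[0,0,0,0,0,0],[0,0,0,0,0,0],[0,0,0,0,0,0]]'; python3 -c "
from workcell import env
print(env.close_job())"
```

```text
time: 26.1
tool_pos: [500.9, 226.6, 358.1]
tool_rot: [0.742, -0.67, -0.0, 0.001]
wrist_force: [-0.9, -0.1, -0.2]
width: 85.4
the job is handed in; nothing more can be done
None
```

Both doors are wide open, the bolt is up, and I handed the job in at about 26 s; no verdict was reported.

- **Active door:** I swung it about 90° by its handle.
- **Bolt:** I drew it up in 1 mm steps. It rose about 22.5 mm, then stopped while the wrist force grew from 3 N to 14 N (so roughly 11 N on the buffer).
- **Passive door:** I released the bolt and swung this door about 90° as well, then withdrew the gripper upwards.

**Last checks:**
- **Doors:** fitted lines in the last top picture put both within about 3° of square. The active door's fit includes some of the cover strip, so it is rougher.
- **Bolt:** the thumb piece's top was at about 258 mm, against 235 mm with the bolt down, so the bolt stayed up.
- **Loose things:** the dish and brush look unmoved. I judged them by eye and did not re-measure the jars, sieve, bin or check weight; nothing touched them as far as I could see.
- **Gripper:** clear of everything, with the wrist force near zero.

**Disagreements:**
- **Buffer:** it felt stiffer than described. The tool rose only about 0.15 mm as the force went from 5.5 N to 14 N, where about 1.2 mm was expected. Meanwhile the tool tilted slightly and drifted about 1–2 mm towards the robot.
- **Cameras:** the top and wrist cameras differed by about 4 mm on the doors' faces, so I worked from the wrist camera.

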